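# Slide the dressed earring tree into its place in the display row

### The arm

A 6-joint arm with a two-finger parallel gripper is mounted at the origin on the work surface. World frame = base frame: x ahead of the robot, y to its left, z up, the work surface at z = 0. Lengths are in m, angles in rad, forces in N, time in s.
With the tool pointing down it reaches from about 0.35 to 0.975 m from the base axis. Payload 4.9 kg.
Tool frame: the origin (TCP) lies on the centre line of the jaws, within the pads' length; the fingertips stand 14 mm ahead of it and the grasp point (between the pads) lies 5 mm behind it; x points along the fingers, z is the direction in which the jaws open and shut, and the axes are right-handed (so a half turn about x gives the same grasp; the last joint's range is limited). The gripper opens to 85 mm and grips with 20 to 120 N. Pads are 22 mm wide; open, the fingers measure 114 mm over their backs; the gripper's body (76 mm by 85 mm) begins 54 mm behind the grasp point. The pads swing forward as they close: fully open they stand 13 mm farther back than shut.
Start: joints at [-0.119, 0.053, 1.613, -0, 1.476, -0.119], TCP at [0.625, 0, 0.245] pointing down, gripper open.
Joint ranges: [-3.01, 3.01], [-1.01, 2.22], [0.06, 2.58], [-1.02, 4.17], [0.09, 2.62], [-3.14, 3.14]. Speed limits (rad/s): [2.57, 2.57, 3.14, 3.14, 3.14, 3.14].

### API

Orientations are given as a rotation vector (axis times angle).
In Python, from station import ctrl gives the robot as it stands.
- The arm moves only by the tool move_arm, never from a script. Its argument "increments" is a list that holds one entry, the list of rows, each a list of 4 numbers: the shift along the tool's x, y, z in units of 25 cm (1.0 is 25 cm), then the turn about the tool's x in units of 90 degrees (1.0 is 90 degrees). A call has 1 to 20 rows; each row shifts and turns the commanded pose from where the row before left it, along the tool's axes as they then stand; what a row does not reach is not made up. A row lasts 1/12 s, in which the tool goes at most 41.7 mm and 7.16 degrees, less where a joint would pass 70% of its speed; a pose out of reach is approached as far as the arm can. A call with a number of a shift or a turn outside -1 to 1 is refused whole. A call with a gripper value outside its range is refused whole. "gripper" is the closure, from 0 (fully open) to 1 (shut), set as the call begins (left out, the last holds). The fingers move at their own pace and stop on an object; "squeeze" is the grip in N (left out, the last holds). Time passes only in rows, so rows that do not move let the fingers close. It gives the time, the measured TCP pose, the force and the opening at its end, in the units of the state.
- ctrl.get_obs(): the state, without advancing time (a new reading comes with each control period).
- ctrl.get_image(name): name is "scene" or "side" or "wrist"; returns a dict with "pixels" (400x640x3 uint8, red, green, blue), "depth" (400x640 float32, m along the optical axis (not along the pixel's ray), 0 where there is no reading), "K" (3x3 intrinsics, pixels), "k1" (the pictures are not rectified: a ray, as slopes to the right and down, at radius r is drawn at 1 + k1 r^2 times it, then the intrinsics apply), "extrinsics" (4x4, takes a point from camera to world coordinates); the wrist camera has in their place "tool_from_camera" (4x4, takes a point from camera to tool coordinates, whose origin is the TCP and whose axes are the tool frame's). Camera axes: x right, y up, looking along -z (the intrinsics and any distortion apply to the point x, -y, -z); pixel columns grow to the right and rows downward; lengths in m; the calibration is good to about 2 mm. A picture is of the moment at which its call begins: read the wrist's pose just before it.
- ctrl.finish_job(): hands the job in, once; it reports no verdict.
Trained networks look in the newest picture that a camera, given by its name, has taken for a name from the list of things; names that differ only in an ending like _2 or _b are one class to them, and where a whole thing is asked for, a point or a joint stands for the part that bears it (a point fixed in the world has none). Each returns a list of dicts, best first, with "score" (0 to 1); they miss things now and then, are a little off and sometimes report something else, mostly with a low value. They report only what shows in the picture. A call takes as long as a camera call.
- ctrl.trace(camera, target): "region" (400x640 bool, what is visible of it) and "pixel" ([row, column] in pixels, amid what is visible of it).
The state is a dict: "t": time; "q": joint angles; "dq": joint speeds; "effort": joint torques, N m; "tool_pos": TCP position; "tool_rot": TCP orientation; "contact_force": force on the tool from outside, world axes, zero at the start; "wrist_torque": the same for the moment, N m; "opening": finger opening in m.
Only numpy, scipy, OpenCV 4.12 (cv2) and the standard library are available. Lean on these libraries where they do the work, as an engineer would, in place of code of your own. Each camera call takes 0.05 s, during which the arm holds its last target. There are 200 camera calls.

### The job

Push the tall earring tree across the table until it stands upright with its whole foot on the one empty leather round of the display row. It is dressed and tips easily, so do not lift or grip it: push it slowly, low down on its thick wooden foot, and never touch the stem, the discs or the earrings. Leave the ring cone, the bangle drum and everything else on the table where they are, and finish with the hand clear of the tree.

Things in the scene. Friction and masses are not known exactly. Their poses are not given: they have to be found in the camera images.
- tree: Tall slim earring tree, 241 mm high, about 340 g, loose on the table between robot and display row. Its foot is a round dark wooden block, 68 mm in diameter, upright side from 0 to 32 mm height, tapering in to the stem at 43 mm. Friction on the table about 0.6; it may tip if pushed more than 45 mm up. Origin: centre of its underside, z up; round, so its turn does not matter.
- tree_top: All of the tree above the foot, fast to it, not to be touched: brass stem 10 mm thick (16 mm collar up to height 49 mm); one wooden disc 68 mm across at height 205 to 211 mm; ten earrings hanging around its rim down to 172 mm, within 35 mm of the axis; brass ball on top. Same origin as the tree.
- round: The empty round of dark brown leather where the tree belongs: 100 mm in diameter, under 1 mm thin, lying flat, so a foot slides onto it without a step. Origin at its centre, table height. One of three equal rounds in a row on the mat, 140 mm apart; it may be the left, middle or right one. The other two carry the ring cone and the bangle drum.
- mat: Thin flat grey display mat, 150 x 420 mm, fixed, no step at its edge. Origin at its centre at table height; its y axis runs along the row of three rounds, which lie at y = -140, 0 and +140 mm; its x axis points across the row, away from the robot, so the row is entered along +x of the mat.
- ring_cone: Pale wooden ring cone, 48 mm across the base, 56 mm high, loose, standing on one of the rounds with two rings on it. Origin at the centre of its underside. Must stay put.
- bangle_drum: Short upright grey padded bangle drum, 52 mm across, 52 mm high, loose, standing on one of the rounds with three bangles on it. Origin at the centre of its underside. Must stay put.
- glue_bottle: White glue bottle, 40 mm across, 110 mm high, off to the left. Origin at the centre of its underside. Must stay put.
- bead_jar: Low glass jar, 52 mm across, 45 mm high, off to the left. Origin at the centre of its underside. Must stay put.
- pliers: Pliers lying flat on the right, 150 x 54 x 12 mm, jaws to their +x. Origin near the hinge. Must stay put.
- wire_spool: Spool of copper wire, 42 mm across, 32 mm high, standing on the right. Origin at the centre of its underside. Must stay put.
- loupe: Pocket loupe, 62 x 25 x 16 mm, lying behind the display row. Origin near its middle on the underside. Must stay put.

How it is judged:
At the end, for the whole second after the job is handed in: The earring tree stands upright (within 0.04 rad) and at rest on the table with the centre of its foot within 16 mm of the centre of the empty round, so that the whole foot is on the leather; ring cone and bangle drum within 10 mm, and the other things within 20 mm, of where they stood (horizontal distance between tree and round below 0.016 m and angle between tree's own z axis and vertical below 0.04 rad and height (world z) of tree below 0.004 m and linear speed of tree below 0.01 m/s and distance of each of ring_cone, bangle_drum from where it was at the start of the episode below 0.01 m and distance of each of glue_bottle, bead_jar, pliers, wire_spool, loupe from where it was at the start of the episode below 0.02 m); the robot touches nothing.
It fails at once if the tree is lifted (underside more than 10 mm above the table) or tipped (leans more than 0.2 rad) (height (world z) of tree above 0.01 m or angle between tree's own z axis and vertical above 0.2 rad).
It fails at once if the stem, discs or earrings are touched by the robot (over 0.5 N) (contact force between tree_top and the fingers above 0.5 N or contact force between tree_top and the arm above 0.5 N).
It fails at once if the tree is shoved fast (over 0.3 m/s) (linear speed of tree above 0.3 m/s).
It fails at once if the tree is squeezed or pressed hard (over 25 N) (contact force between tree and the fingers above 25 N).
It fails at once if the ring cone or the bangle drum is shifted by more than 10 mm or tipped, or another thing on the table by more than 20 mm (distance of any of ring_cone, bangle_drum from where it was at the start of the episode above 0.01 m or distance of any of glue_bottle, bead_jar, pliers, wire_spool, loupe from where it was at the start of the episode above 0.02 m or angle between any of ring_cone, bangle_drum's own z axis and vertical above 0.2 rad).
It also fails if it takes over 72 s, if anything falls off the work surface, if the arm or the gripper's body presses on something with over 40 N, if the wrist force passes 120 N, or if a joint passes its speed limit or range.

## Working session

There is one attempt and no reset: what is moved stays moved. The work goes in short steps, Python scripts to look and compute and a tool call to move; the robot and the scene stay as the last step left them, time stands still between calls to the robot, and variables do not carry over. Pictures are saved under pics/ and viewed, about 8 in all and at most 12, crops included, and the job is handed in when it is done.

Besides the shell and the picture viewer there is one more tool, called after "Call:" as a command line: name --argument value ..., lists and objects as JSON in quotes. move_arm: Moves the arm, as the interface text tells. Shifts and turns lie within -1 to 1; 1 stands for 25 cm of shift or 90 degrees of turn. Its arguments: {"type":"object","properties":{"increments":{"type":"array","items":{"type":"array","items":{"type":"array","items":{"type":"number","minimum":-1,"maximum":1}}}},"gripper":{"type":"number"},"squeeze":{"type":"number"}},"required":["increments"]}

```bash
mkdir -p pics; cat > h.py <<'E'
import numpy as np, cv2
from station import ctrl
from scipy.spatial.transform import Rotation as R
def T(im,obs=None):
    if "extrinsics" in im: return np.array(im["extrinsics"])
    M=np.eye(4);M[:3,:3]=R.from_rotvec(obs["tool_rot"]).as_matrix();M[:3,3]=obs["tool_pos"]
    return M@np.array(im["tool_from_camera"])
def cloud(im,E):
    K=np.array(im["K"]);k=im["k1"];v,u=np.mgrid[:400,:640].astype(float)
    p=cv2.undistortPoints(np.stack([u.ravel(),v.ravel()],1)[:,None],K,np.array([k,0,0,0.]))[:,0]
    d=im["depth"].ravel();P=np.stack([p[:,0]*d,-p[:,1]*d,-d],1)
    W=P@E[:3,:3].T+E[:3,3];W[d==0]=np.nan
    return W.reshape(400,640,3)
def save(im,n): cv2.imwrite(f"pics/{n}.png",im["pixels"][:,:,::-1])
E
cat > a.py <<'E'
from h import *
o=ctrl.get_obs();print(o["t"],o["tool_pos"],o["tool_rot"],o["opening"])
print(R.from_rotvec(o["tool_rot"]).as_matrix().round(3))
for c in ["scene","side"]:
    im=ctrl.get_image(c);W=cloud(im,T(im));save(im,c)
    print(c,T(im)[:3,3])
    for n in ["tree","tree_top","round","mat","ring_cone","bangle_drum","glue_bottle","bead_jar","pliers","wire_spool","loupe"]:
        for r in ctrl.trace(c,n)[:2]:
            g=r["region"];P=W[g];P=P[~np.isnan(P[:,0])]
            if len(P): print(n,round(r["score"],2),np.round(r["pixel"]),g.sum(),"lo",np.percentile(P,3,0).round(3),"hi",np.percentile(P,97,0).round(3),"med",np.median(P,0).round(3))
E
python3 a.py
```

```text
0.0 [6.24389094e-01 5.48204657e-05 2.44045994e-01] [1.94178150e-04 1.57289094e+00 1.26023736e-04] 0.08480074649377599
[[-0.002  0.     1.   ]
 [ 0.     1.    -0.   ]
 [-1.     0.    -0.002]]
scene [ 1.30869398 -0.0964818   0.73701678]
tree 0.65 [162. 298.] 1212 lo [ 0.262 -0.052  0.   ] hi [0.535 0.008 0.233] med [ 0.511 -0.024  0.047]
tree 0.6 [154. 417.] 318 lo [0.422 0.315 0.006] hi [0.462 0.358 0.047] med [0.451 0.333 0.034]
tree_top 0.86 [130. 293.] 729 lo [ 0.239 -0.051 -0.   ] hi [0.535 0.025 0.239] med [ 0.506 -0.022  0.208]
round 0.63 [218. 384.] 853 lo [ 0.618  0.126 -0.001] hi [0.697 0.211 0.004] med [0.659 0.169 0.001]
mat 0.69 [225. 310.] 5345 lo [ 0.563 -0.17  -0.001] hi [0.716 0.227 0.004] med [ 0.649 -0.014  0.001]
mat 0.38 [168. 295.] 1251 lo [ 0.427 -0.054  0.   ] hi [0.536 0.008 0.233] med [ 0.512 -0.024  0.048]
ring_cone 0.68 [223. 268.] 296 lo [ 0.624 -0.129  0.007] hi [ 0.648 -0.094  0.055] med [ 0.638 -0.111  0.026]
bangle_drum 0.89 [219. 322.] 558 lo [0.623 0.003 0.001] hi [0.668 0.05  0.054] med [0.657 0.025 0.042]
glue_bottle 0.76 [189. 468.] 522 lo [0.627 0
[... 1186 characters left out ...]
4 -0.132  0.   ] hi [ 0.646 -0.096  0.053] med [ 0.623 -0.121  0.021]
bangle_drum 0.76 [200. 333.] 502 lo [0.617 0.004 0.002] hi [0.663 0.046 0.053] med [0.638 0.014 0.04 ]
glue_bottle 0.63 [131. 311.] 102 lo [ 0.577 -0.01   0.004] hi [0.648 0.395 0.249] med [0.624 0.382 0.019]
glue_bottle 0.6 [180. 330.] 587 lo [ 0.615  0.124 -0.002] hi [0.701 0.211 0.002] med [0.658 0.167 0.   ]
bead_jar 0.83 [142. 250.] 249 lo [0.415 0.314 0.005] hi [0.456 0.352 0.046] med [0.436 0.324 0.032]
wire_spool 0.85 [369. 372.] 698 lo [ 0.616 -0.414  0.001] hi [ 0.654 -0.378  0.033] med [ 0.633 -0.4    0.03 ]
loupe 0.78 [216. 395.] 200 lo [ 0.758 -0.04  -0.001] hi [ 0.809 -0.005  0.016] med [ 0.785 -0.023  0.013]
```

View pics/scene.png

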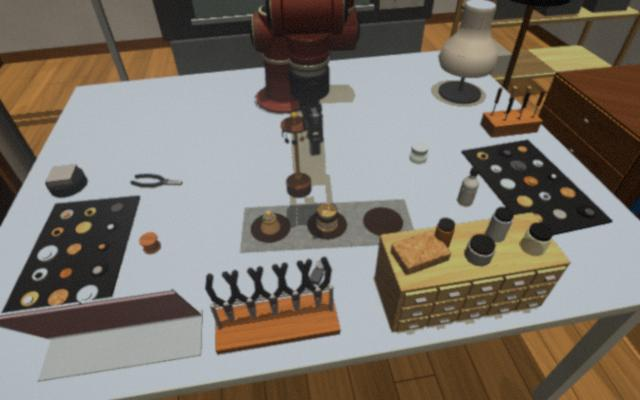

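View pics/side.png

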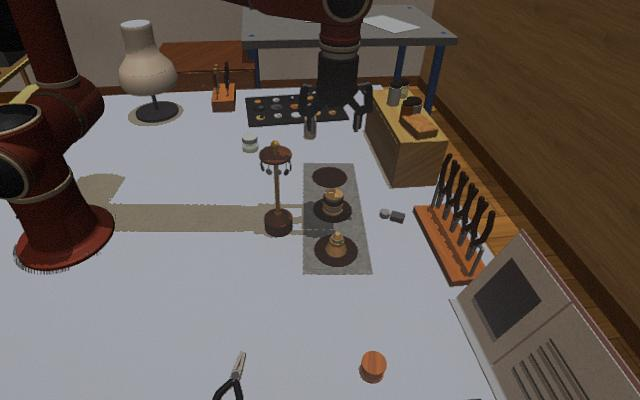

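```bash
cat > m.py <<'E'
from h import *
from scipy.optimize import least_squares
def circ(P,r):
    f=lambda c:np.hypot(P[:,0]-c[0],P[:,1]-c[1])-r
    return least_squares(f,np.median(P[:,:2],0)+[-.01,0],loss="soft_l1",f_scale=.002)
def tree(cs=("scene","side")):
    for c in cs:
        im=ctrl.get_image(c);W=cloud(im,T(im));E=T(im)[:2,3]
        t=ctrl.trace(c,"tree")[0];P=W[t["region"]];P=P[~np.isnan(P[:,0])]
        F=P[(P[:,2]>.006)&(P[:,2]<.03)]
        if len(F)>5:
            m=np.median(F[:,:2],0);u=(m-E)/np.linalg.norm(m-E)
            F=F[np.hypot(*(F[:,:2]-m).T)<.05]
            s=least_squares(lambda q:np.hypot(F[:,0]-q[0],F[:,1]-q[1])-.034,m+.025*u,loss="soft_l1",f_scale=.002)
            print(c,"foot",s.x.round(4),len(F),"rms",np.sqrt(np.mean(s.fun**2)).round(4))
        D=P[(P[:,2]>.2)&(P[:,2]<.218)]
        if len(D)>20:
            D=D[np.hypot(*(D[:,:2]-np.median(D[:,:2],0)).T)<.05]
            print(c,"disc centre",cv2.minEnclosingCircle(D[:,:2].astype(np.float32)),len(D))
    return
def rnd(cs=("scene","side")):
    for c in cs:
        im=ctrl.get_image(c);W=cloud(im,T(im))
        for r in ctrl.trace(c,"round")[:1]:
            g=r["region"];P=W[g];P=P[~np.isnan(P[:,0])]
            P=P[np.abs(P[:,2])<.01]
            print(c,"round mean",P.mean(0).round(4),"enc",cv2.minEnclosingCircle(P[:,:2].astype(np.float32)))
if __name__=="__main__":
    tree();rnd();print(ctrl.get_obs()["t"])
E
python3 m.py
```

```text
scene foot [ 0.501  -0.0223] 160 rms 0.0011
scene disc centre ((0.5032283067703247, -0.025320691987872124), 0.0356605090200901) 316
side foot [ 0.5003 -0.0202] 207 rms 0.001
side disc centre ((0.5001235604286194, -0.021732743829488754), 0.03466836363077164) 495
scene round mean [0.6582 0.1668 0.0013] enc ((0.6573284268379211, 0.16683408617973328), 0.052085958421230316)
side round mean [6.581e-01 1.673e-01 2.000e-04] enc ((0.6603891849517822, 0.16784892976284027), 0.05597147345542908)
1.6
```

Call:
move_arm --increments '[[[-0.08,0,0,0],[-0.08,0,0,0],[-0.08,0,0,0],[-0.08,0,0,0],[-0.08,0,0,0],[0,-0.035,-0.065,0],[0,-0.035,-0.065,0],[0,-0.035,-0.065,0],[0,-0.035,-0.065,0],[0,-0.035,-0.065,0],[0,-0.035,-0.065,0],[0,-0.035,-0.065,0],[0,-0.035,-0.065,0],[0,-0.035,-0.065,0],[0,-0.035,-0.065,0],[0,-0.035,-0.065,0],[0,-0.035,-0.065,0],[0,0,0,0],[0,0,0,0]]]' --gripper 0

```text
t: 3.18
tool_pos: [0.4299, -0.1052, 0.3457]
tool_rot: [0.001, 1.569, -0.001]
contact_force: [0.1, 0.5, 0.0]
opening: 0.0855
```

Call:
move_arm --increments '[[[0,0,0,-0.07],[0,0,0,-0.07],[0,0,0,-0.07],[0,0,0,-0.07],[0,0,0,-0.07],[0,0,0,-0.07],[0,0,0,-0.07],[0,0,0,-0.068],[0,0,0,0],[0,0,0,0]]]'

```text
t: 4.02
tool_pos: [0.4305, -0.1046, 0.3452]
tool_rot: [-0.683, 1.461, 0.683]
contact_force: [-0.2, 0.6, -0.3]
opening: 0.085
```

```bash
python3 - <<'E'
from h import *
o=ctrl.get_obs();print(o["t"],o["tool_pos"].__repr__(),o["opening"]);print(R.from_rotvec(o["tool_rot"]).as_matrix().round(4))
im=ctrl.get_image("wrist");save(im,"w1")
im=ctrl.get_image("side");save(im,"s1")
E
```

```text
4.0167 array([ 0.43053281, -0.10464228,  0.34519621]) 0.08503234200970626
[[-2.000e-04 -7.673e-01  6.413e-01]
 [ 3.000e-04  6.413e-01  7.673e-01]
 [-1.000e+00  3.000e-04  2.000e-04]]
```

View pics/s1.png

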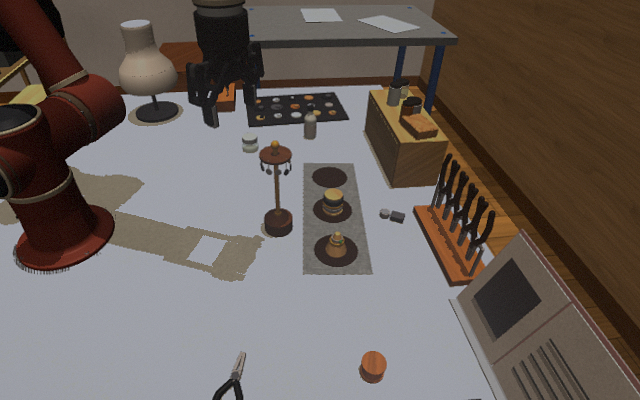

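```bash
python3 - <<'E'
from h import *
o=ctrl.get_obs();M=R.from_rotvec(o["tool_rot"]).as_matrix()
Q=[]
for c in ["side","scene"]:
    im=ctrl.get_image(c);W=cloud(im,T(im)).reshape(-1,3);W=W[~np.isnan(W[:,0])]
    q=(W-o["tool_pos"])@M;Q.append(q[(np.abs(q[:,1])<.15)&(np.abs(q[:,2])<.15)&(q[:,0]<.04)&(q[:,0]>-.3)])
Q=np.vstack(Q)
for a in np.arange(-.26,.04,.012):
    q=Q[(Q[:,0]>=a)&(Q[:,0]<a+.012)]
    if len(q)>3: print(round(a,3),len(q),"y",np.percentile(q[:,1],[1,99]).round(3),"z",np.percentile(q[:,2],[1,99]).round(3))
E
```

```text
-0.188 165 y [-0.036  0.014] z [-0.038  0.004]
-0.176 427 y [-0.036  0.018] z [-0.037  0.015]
-0.164 573 y [-0.036  0.028] z [-0.039  0.023]
-0.152 495 y [-0.037  0.02 ] z [-0.039  0.019]
-0.14 629 y [-0.039  0.019] z [-0.038  0.038]
-0.128 672 y [-0.039  0.019] z [-0.038  0.039]
-0.116 323 y [-0.036  0.011] z [-0.039  0.04 ]
-0.104 1041 y [-0.018  0.011] z [-0.069  0.07 ]
-0.092 936 y [-0.021  0.011] z [-0.07   0.072]
-0.08 856 y [-0.018  0.015] z [-0.072  0.073]
-0.068 854 y [-0.018  0.014] z [-0.074  0.074]
-0.056 635 y [-0.014  0.012] z [-0.075  0.076]
-0.044 262 y [-0.013  0.013] z [-0.06   0.062]
-0.032 303 y [-0.012  0.01 ] z [-0.058  0.058]
-0.02 305 y [-0.012  0.012] z [-0.058  0.059]
-0.008 161 y [-0.012  0.011] z [-0.056  0.056]
```

Call:
move_arm --increments '[[[0,0,-0.05,0],[0,0,-0.05,0],[0.08,0,0,0],[0.08,0,0,0],[0.08,0,0,0],[0.08,0,0,0],[0.08,0,0,0],[0.08,0,0,0],[0.08,0,0,0],[0.08,0,0,0],[0.08,0,0,0],[0.08,0,0,0],[0.08,0,0,0],[0.08,0,0,0],[0.08,0,0,0],[0.08,0,0,0],[0,0,0,0]]]'

```text
t: 5.63
tool_pos: [0.4111, -0.1228, 0.0612]
tool_rot: [-0.679, 1.466, 0.689]
contact_force: [-0.2, 0.6, -1.0]
opening: 0.0853
```

Call:
move_arm --increments '[[[0.04,0,0,0],[0.04,0,0,0],[0.04,0,0,0],[0.04,0,0,0],[0.02,0,0,0],[0.02,0,0,0],[0,0,0,0],[0,0,0,0]]]'

```text
t: 6.3
tool_pos: [0.414, -0.1242, 0.0152]
tool_rot: [-0.684, 1.46, 0.685]
contact_force: [1.3, 0.3, 0.4]
opening: 0.0851
```

```bash
python3 - <<'E'
from m import *
tree()
o=ctrl.get_obs();M=R.from_rotvec(o["tool_rot"]).as_matrix();print(o["t"],o["tool_pos"],o["contact_force"],M.round(3))
for t in ([.501,-.0215],[.658,.167]): print(((np.array(t+[0])-o["tool_pos"])@M).round(4))
im=ctrl.get_image("scene");I=cv2.resize(im["pixels"][60:260,200:440,::-1],None,fx=3,fy=3,interpolation=cv2.INTER_CUBIC);cv2.imwrite("pics/c2.png",I)
E
```

```text
scene foot [ 0.5013 -0.0224] 163 rms 0.0012
scene disc centre ((0.5028959512710571, -0.023558814078569412), 0.034754253923892975) 371
side foot [ 0.5002 -0.0203] 195 rms 0.001
side disc centre ((0.5004757642745972, -0.020360222086310387), 0.0359659306704998) 478
6.5 [ 0.41442949 -0.12442828  0.01585246] [ 0.26831474 -0.3111723  -0.31694315] [[ 0.001 -0.768  0.64 ]
 [-0.     0.64   0.768]
 [-1.    -0.001  0.   ]]
[ 0.0159 -0.0006  0.1345]
[ 0.016  -0.0007  0.3798]
```

View pics/c2.png

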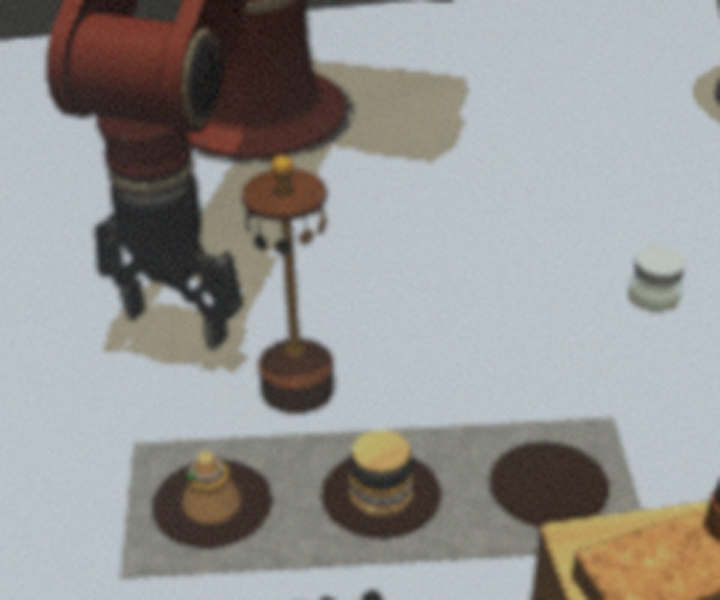

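Call:
move_arm --increments '[[[0,0,0.024,0],[0,0,0.024,0],[0,0,0.024,0],[0,0,0.024,0],[0,0,0.02,0],[0,0,0.012,0],[0,0,0.008,0],[0,0,0.008,0],[0,0,0.008,0],[0,0,0.008,0],[0,0,0.008,0],[0,0,0.01,0],[0,0,0.01,0],[0,0,0.012,0],[0,0,0.012,0],[0,0,0.012,0],[0,0,0.012,0],[0,0,0.008,0],[0,0,0.004,0],[0,0,0,0]]]'

```text
t: 8.22
tool_pos: [0.4538, -0.0763, 0.0153]
tool_rot: [-0.684, 1.46, 0.685]
contact_force: [-0.6, -0.6, -0.0]
opening: 0.0853
```

```bash
cat > c.py <<'E'
from m import *
tree()
o=ctrl.get_obs();M=R.from_rotvec(o["tool_rot"]).as_matrix();print(o["t"],o["tool_pos"],o["contact_force"],M[:,2])
print("target in tool",((np.array([.658,.167,0])-o["tool_pos"])@M).round(4))
E
python3 c.py
```

```text
scene foot [ 0.5117 -0.0079] 156 rms 0.0012
scene disc centre ((0.5123087763786316, -0.007593746762722731), 0.03521900996565819) 363
side foot [ 0.5107 -0.0057] 153 rms 0.0012
side disc centre ((0.5126099586486816, -0.00780173996463418), 0.03435404598712921) 380
8.4167 [ 0.45374334 -0.07646421  0.01532601] [-0.30743248  0.33623954  0.42966743] [6.39988877e-01 7.68384051e-01 4.32610361e-04]
target in tool [ 0.0155 -0.0011  0.3178]
```

Call:
move_arm --increments '[[[0,0,0.008,0],[0,0,0.014,0],[0,0,0.02,0],[0,0,0.02,0],[0,0,0.02,0],[0,0,0.02,0],[0,0,0.02,0],[0,0,0.02,0],[0,0,0.02,0],[0,0,0.02,0],[0,0,0.02,0],[0,0,0.02,0],[0,0,0.02,0],[0,0,0.02,0],[0,0,0.02,0],[0,0,0.02,0],[0,0,0.02,0],[0,0,0.02,0],[0,0,0.012,0],[0,0,0.006,0]]]'

```text
t: 10.08
tool_pos: [0.5115, -0.007, 0.0153]
tool_rot: [-0.685, 1.46, 0.685]
contact_force: [-1.8, -1.7, 1.9]
opening: 0.085
```

```bash
python3 c.py
```

```text
scene foot [0.5688 0.0615] 100 rms 0.0011
scene disc centre ((0.5713245272636414, 0.06131810322403908), 0.03374040126800537) 391
side foot [0.5681 0.0638] 126 rms 0.0015
side disc centre ((0.5697323083877563, 0.06175347417593002), 0.03446604683995247) 253
10.2833 [ 0.51134617 -0.00718279  0.01526287] [-0.35727891 -0.16440674 -0.25440233] [6.39913459e-01 7.68446749e-01 5.99432563e-04]
target in tool [ 0.0154 -0.0012  0.2277]
```

Call:
move_arm --increments '[[[0,0,0.008,0],[0,0,0.014,0],[0,0,0.02,0],[0,0,0.02,0],[0,0,0.02,0],[0,0,0.02,0],[0,0,0.02,0],[0,0,0.02,0],[0,0,0.02,0],[0,0,0.02,0],[0,0,0.02,0],[0,0,0.02,0],[0,0,0.02,0],[0,0,0.02,0],[0,0,0.02,0],[0,0,0.02,0],[0,0,0.02,0],[0,0,0.02,0],[0,0,0.012,0],[0,0,0.006,0]]]'

```text
t: 11.95
tool_pos: [0.5692, 0.0622, 0.0153]
tool_rot: [-0.685, 1.46, 0.685]
contact_force: [-0.6, -1.3, 0.0]
opening: 0.0851
```

```bash
python3 c.py; python3 -c "
from h import *
save(ctrl.get_image('side'),'s3')"
```

```text
scene foot [0.6269 0.1306] 187 rms 0.001
scene disc centre ((0.628133237361908, 0.13079413771629333), 0.03458254039287567) 463
side foot [0.6257 0.1328] 115 rms 0.0013
side disc centre ((0.6333914995193481, 0.1304536610841751), 0.03455546870827675) 133
12.15 [0.56919458 0.06191267 0.01557402] [-0.25432821 -0.15425013  0.4907663 ] [0.63992525 0.76843667 0.0008659 ]
target in tool [ 0.0157 -0.001   0.1376]
```

View pics/s3.png

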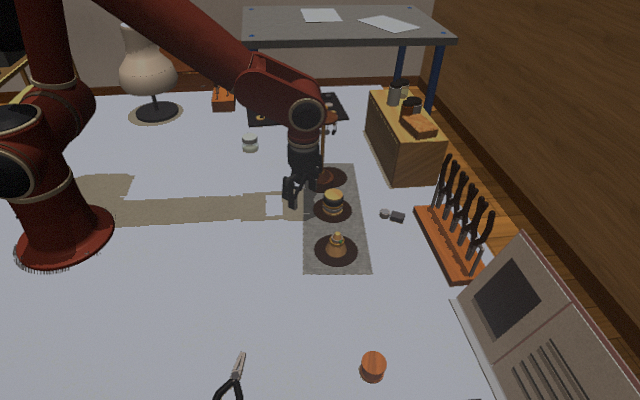

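Call:
move_arm --increments '[[[0,0,0.008,0],[0,0,0.014,0],[0,0,0.02,0],[0,0,0.02,0],[0,0,0.02,0],[0,0,0.02,0],[0,0,0.02,0],[0,0,0.02,0],[0,0,0.02,0],[0,0,0.014,0],[0,0,0.008,0],[0,0,0.004,0],[0,0,0,0],[0,0,0,0]]]'

```text
t: 13.37
tool_pos: [0.5989, 0.0981, 0.0151]
tool_rot: [-0.684, 1.46, 0.684]
contact_force: [-0.0, -0.1, 0.2]
opening: 0.0854
```

```bash
python3 c.py
```

```text
Traceback (most recent call last):
  File "c.py", line 2, in <module>
    tree()
    ~~~~^^
  File "m.py", line 9, in tree
    t=ctrl.trace(c,"tree")[0];P=W[t["region"]];P=P[~np.isnan(P[:,0])]
      ~~~~~~~~~~~~~~~~~~~~^^^
IndexError: list index out of range
```

Call:
move_arm --increments '[[[0,0,-0.01,0],[0,0,-0.02,0],[0,0,-0.04,0],[0,0,-0.04,0],[0,0,-0.05,0],[0,0,-0.05,0],[0,0,-0.05,0],[0,0,-0.05,0],[0,0,-0.05,0],[0,0,-0.05,0],[0,0,-0.05,0],[0,0,-0.04,0],[0,0,0,0],[0,0,0,0]]]'

```text
t: 14.63
tool_pos: [0.5187, 0.0014, 0.0154]
tool_rot: [-0.683, 1.46, 0.684]
contact_force: [1.2, 0.4, -0.5]
opening: 0.0855
```

Call:
move_arm --increments '[[[-0.08,0,0,0],[-0.08,0,0,0],[-0.08,0,0,0],[-0.08,0,0,0],[-0.08,0,-0.08,0],[-0.08,0,-0.08,0],[-0.08,0,-0.08,0],[-0.08,0,-0.08,0],[-0.08,0,0,0],[-0.08,0,0,0],[-0.08,0,0,0],[-0.08,0,0,0],[-0.08,0,0,0],[-0.08,0,0,0],[0,0,0,0],[0,0,0,0]]]'

```text
t: 15.97
tool_pos: [0.4686, -0.0595, 0.2967]
tool_rot: [-0.686, 1.458, 0.683]
contact_force: [-0.6, -0.4, -0.8]
opening: 0.0852
```

```bash
python3 a.py | grep -v mat; for c in scene side; do python3 -c "from m import *
tree(['$c'])" 2>&1 | tail -2; done; python3 -c "
import cv2,numpy as np
a=cv2.imread('pics/scene.png')[90:290,240:480];b=cv2.imread('pics/side.png')[90:290,220:460]
cv2.imwrite('pics/fin.png',cv2.resize(np.vstack([a,b]),None,fx=1.5*1,fy=1.5*1,interpolation=cv2.INTER_CUBIC))"
```

```text
15.9667 [ 0.4686152  -0.05952327  0.29671269] [-0.68618342  1.45759866  0.68308665] 0.08523006621983742
[[ 0.003 -0.769  0.639]
 [-0.001  0.639  0.769]
 [-1.    -0.003  0.001]]
scene [ 1.30869398 -0.0964818   0.73701678]
tree 0.9 [187. 388.] 1431 lo [0.625 0.135 0.003] hi [0.691 0.198 0.231] med [0.665 0.163 0.089]
tree 0.64 [153. 419.] 310 lo [0.423 0.315 0.006] hi [0.461 0.357 0.047] med [0.451 0.333 0.034]
tree_top 0.72 [159. 389.] 850 lo [0.632 0.136 0.052] hi [0.689 0.195 0.236] med [0.662 0.163 0.211]
round 0.84 [229. 377.] 274 lo [ 0.63   0.122 -0.001] hi [0.699 0.212 0.004] med [0.679 0.15  0.001]
ring_cone 0.52 [225. 270.] 322 lo [ 0.625 -0.13   0.003] hi [ 0.649 -0.091  0.053] med [ 0.638 -0.111  0.024]
bangle_drum 0.67 [220. 324.] 558 lo [0.622 0.004 0.001] hi [0.668 0.05  0.055] med [0.656 0.025 0.042]
bangle_drum 0.46 [228. 308.] 5185 lo [ 0.563 -0.17  -0.001] hi [0.715 0.225 0.004] med [ 0.651 -0.019  0.001]
glue_bottle 0.87 [187. 470.] 504 lo [0.628 0.377 0.009] hi [0.652 0.406 0.109] med [0.643 0.389 0.057]
bead_jar 0.79 [153. 418.] 315 lo [0.423 0.316 0.006] hi [0.46
[... 1413 characters left out ...]
 0.405 -0.393  0.01 ]
pliers 0.3 [120. 310.] 371 lo [0.61  0.376 0.005] hi [0.648 0.508 0.11 ] med [0.628 0.385 0.051]
wire_spool 0.95 [366. 374.] 693 lo [ 0.617 -0.414  0.001] hi [ 0.653 -0.377  0.033] med [ 0.633 -0.4    0.03 ]
wire_spool 0.18 [215. 395.] 229 lo [ 0.757 -0.04  -0.   ] hi [0.806 0.001 0.017] med [ 0.783 -0.02   0.013]
loupe 0.51 [214. 391.] 241 lo [ 0.757 -0.04  -0.001] hi [ 0.809 -0.     0.017] med [ 0.782 -0.021  0.013]
scene foot [0.6569 0.1668] 191 rms 0.0011
scene disc centre ((0.6580305099487305, 0.16570696234703064), 0.034616634249687195) 480
side foot [0.6559 0.1692] 164 rms 0.0013
side disc centre ((0.6534378528594971, 0.16830764710903168), 0.03622748702764511) 297
```

View pics/fin.png

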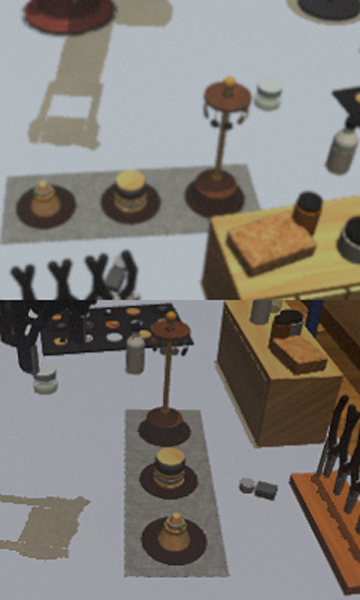

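The pictures show the tree upright with its foot inside the empty round. The foot is at about (215,185) in the top crop and (165,425) in the bottom one. The cone and drum haven't moved and the hand is clear.

```bash
python3 -c "
from station import ctrl
print(ctrl.finish_job())"
```

```text
the job is handed in; nothing more can be done
None
```

The earring tree now stands upright on the empty (left) round, and I have handed the job in; `finish_job` gave no verdict. I pushed it there slowly, at about 60 mm/s or less, with the back of one open finger low on the foot. Then I backed the hand off and raised it well clear.

- **Position:** the last measurement put the foot at about (0.656, 0.168), against the round's centre at (0.658, 0.167). That is about 2 mm off, with 16 mm allowed.
- **Upright:** the disc at the top sits within about 3 mm of the foot's centre, which is about the accuracy of the cameras.
- **Other things:** the cone, drum, bottle, jar, spool and loupe read within about 5 mm of where they were at the start. The pliers' median reading differed by 9 mm, but the detected patch was smaller and the hand never went near them.
- **Failed check:** one detection of the tree failed while the hand was in front of it. After I backed the hand off, both cameras found the tree again and agreed on the foot to about 3 mm.

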